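Press a flask cradle together in the star-wheel vise

ROBOT

A 6-joint arm with a two-finger parallel gripper is mounted at the origin on the work surface; the furniture and walls round the work are solid. World frame = base frame: x ahead of the robot, y to its left, z up, the work surface at z = 0. Lengths are in mm, angles in rad, forces in N, time in s.
With the tool pointing down it reaches from about 300 to 775 mm from the base axis. Payload 14.6 kg.
Tool frame: the origin (TCP) lies at the very end of the fingers, on their centre line; the grasp point (between the pads) lies 19 mm behind it (grip_point_offset is the distance from the TCP to the grasp point, in mm); z points along the fingers, y is the line along which they close (so a half turn about z gives the same grasp; the last joint's range is limited). The gripper opens to 94 mm and grips with 3 to 60 N. Pads are 16 mm wide; open, the fingers measure 119 mm over their backs; the gripper's body (75 mm by 177 mm) begins 78 mm behind the grasp point.
Start: joints at [1.24, 0.3, 1.521, -0, 1.321, -0.067], TCP at [143.411, 530.964, 205.446] pointing down, gripper open.
Joint ranges: [-3.03, 3.03], [-0.79, 2.21], [0.23, 2.52], [-1.04, 4.18], [0, 3.07], [-2.55, 2.55]. Speed limits (rad/s): [2.22, 2.22, 2.57, 3.14, 3.14, 3.14].

INTERFACE

Orientations are given as [roll, pitch, yaw] about the fixed x, y, z axes, in that order (R = Rz(yaw) Ry(pitch) Rx(roll)).
In Python, from cell import read_state, camera, camera_info, sign_off, grip_point_offset gives the robot as it stands.
- The arm moves only by the shell command python3 -m handwheel 'ROWS' [FORCE]. ROWS is text: rows parted by semicolons, each of 5 numbers parted by spaces: the shift along the world's x, y, z in units of 40 mm (1.0 is 40 mm), then the turn about the world's z in units of 5 degrees (1.0 is 5 degrees), then the closure, from 0 (fully open) to 1 (shut). In form: dx dy dz yaw gripper; .... A call has 1 to 12 rows; each row shifts and turns the commanded pose from where the row before left it; what a row does not reach is not made up. A row lasts 1/12 s, in which the tool goes at most 41.7 mm and 7.16 degrees, less where a joint would pass 70% of its speed; a pose out of reach is approached as far as the arm can. A call is refused whole if a number of a shift passes 1 or a number of a turn 1, either way. A call with a gripper value outside its range is refused whole. The fingers move at their own pace and stop on an object; FORCE is the grip in N (left out, the last holds). Time passes only in rows, so rows that do not move let the fingers close. It gives the time, the measured TCP pose, the force, the opening and the grip force at its end, in the units of the state.
- read_state(): the state, without advancing time (a new reading comes with each control period).
- camera(name): name is "scene" or "side" or "wrist"; returns (picture, depth): 400x640x3 uint8, red, green, blue; 400x640 float32, mm along the optical axis (not along the pixel's ray), 0 where there is no reading.
- camera_info(name): a dict with "intrinsics" (3x3 intrinsics, pixels), "k1" (the pictures are not rectified: a ray, as slopes to the right and down, at radius r is drawn at 1 + k1 r^2 times it, then the intrinsics apply), "world_from_camera" (4x4, takes a point from camera to world coordinates). Camera axes: x right, y down, z forward; pixel columns grow to the right and rows downward; lengths in mm; the calibration is good to about 2 mm. A picture is of the moment at which its call begins: read the wrist's pose just before it. camera_info takes no time and is no camera call; for the wrist camera it gives the pose at the moment of the call.
- sign_off(): hands the job in; it is judged then, once.
The state is a dict: "clock": time; "joints": joint angles; "qd": joint speeds; "effort": joint torques, N m; "eef_pos": TCP position; "eef_rot": TCP orientation; "wrist_force": force on the tool from outside, world axes, zero at the start; "moment": the same for the moment, N m; "finger_gap": finger opening in mm; "finger_force": force on a finger pad.
Only numpy, scipy, OpenCV 4.12 (cv2) and the standard library are available. Lean on these libraries where they do the work, as an engineer would, in place of code of your own. Each camera call takes 0.05 s, during which the arm holds its last target. There are 200 camera calls.

TASK

The wooden flask cradle sits only part-way in the assembly vise, and its near cheek still stands proud of the shoulders on its rods. Slide the cradle the rest of the way in until it is fully home against the vise's side stop, then close the vise with its star wheel, pushing the spokes round clockwise one after another, until the cheek is pressed fully home and the wheel comes up firm. Leave the cradle clamped there, do not force the wheel beyond firm, and do not disturb the flask, the vial or the cup standing nearby.

Things in the scene. Friction and masses are not known exactly. Their poses are not given: they have to be found in the camera images.
- vise: Green screw vise, fixed, 225 x 170 mm on the table. Origin: centre of its underside, on the table. x axis: pressing direction, from the star wheel (-x end, nearest the robot) to the fixed jaw; z up. Steel bed, top 50 mm up. Nut block at x -65 to -101 mm, top 108 mm up. Open above and on its +y side.
- fixed_jaw_face (a point): Centre of the fixed jaw's plywood face, at x = +90 mm, 86 mm up. Both jaws are 104 mm wide (y -52 to +52 mm); fixed jaw top 128 mm up, moving jaw top 125 mm up.
- side_stop (a point): Middle of the inner face of the side stop, a steel bar bolted to the fixed jaw at the vise's -y side: face at y = -55 mm, 72 mm long (x +51 to +123 mm), 59 to 85 mm up.
- jaw: The moving jaw with its screw and wheel. Its origin lies at the vise's origin when the wheel reads 0, its plywood face then at the vise's x = -13 mm; it shifts along the vise's +x by 2.55 mm per rad of the wheel. Its axes are the vise's.
- wheel_hub (a point): Centre of the star wheel in the plane of its spokes, 92 mm up, on the screw axis; at the vise's x = -135 mm when the wheel reads 0, moving with the jaw. Six straight steel spokes 9 mm thick, 60 degrees apart, no rim; each ends in a black ball of 19 mm diameter centred 75 mm from the hub. Its plane stays 20 mm or more in front of the nut block.
- wheel (a joint): Turn of the star wheel, rad; grows clockwise seen from the robot (looking along the vise's +x), closing the vise. At q the spokes lean q + k x 60 degrees from straight up, towards the vise's -y (a spoke at the top moves to -y). Starts at 0 to 1.2, stays where it is left. Shut fingertips from above can push a spoke sideways; they grip it (friction up to 0.9), so best within 35 degrees of the top.
- spoke_circle_top (a point): Highest point of the circle that the ball centres run on (75 mm above the hub). Feel of the wheel: 0.25 N m to turn it slowly while free, 0.31 N m while the cheek slides on its pins (22 N); with the cheek home the torque climbs steeply, 0.25 N m plus 0.00255 N m per newton of jaw force, over half a radian. Firm is 0.4 to 0.7 N m; above 0.85 N m the wood is crushed.
- cradle: Loose wooden flask cradle, 0.55 kg, between the jaws: two upright notched cheeks, 110 mm wide (y), 16 mm thick (x), 76 mm high, joined by two rods 20 mm thick along x at y = +-36 mm, 24 mm up; 92 mm long (x) when closed, cheek middles then at x = +-38 mm. Origin: centre of the underside (closed), on the bed; axes as the vise's.
- cradle_mid (a point): Point above the cradle's origin, half-way up the cheeks (38 mm). Home against the side stop its y in the vise's frame is 0; it starts 35 to 60 mm towards +y, with a few mm of play between the jaws, which guide it as it slides.
- cheek (a joint): How far the near cheek (the one at the moving jaw) stands off the rod shoulders, in m: 0 is fully home. Starts at 0.002 to 0.0045; it moves only along the cradle's x, tight on its pins.
- flask_mid (a point): Long-necked pale glass flask, 97 mm wide and 140 mm high, standing on its wide end on the table; point on its axis 70 mm up. Leave alone.
- vial_mid (a point): Brown glass vial with a white cap, 38 mm diameter, 67 mm high; point at half height. Leave alone.
- cup_mid (a point): Small dark bronze cup on three feet, 57 mm wide, 31 mm high; point at half height. Leave alone.

How it is judged:
By the outcome, as a careful person would: the job done as asked, in the order asked, and still so for the second after the job is handed in, with the robot touching nothing.
It also fails if it takes over 72 s, if anything falls off the work surface, if the arm or the gripper's body presses on something with over 40 N, if the wrist force passes 120 N, or if a joint passes its speed limit or range.

## Working session

There is one attempt and no reset: what is moved stays moved. The work goes in short steps, Python scripts to look and compute and a shell command to move; the robot and the scene stay as the last step left them, time stands still between calls to the robot, and variables do not carry over. Pictures are saved under pics/ and viewed, at most 10 in all, crops included, and the job is handed in when it is done.

```bash
mkdir -p pics
cat > h.py <<'E'
import numpy as np,cv2
from cell import *
def ray(info,u,v):
    K=np.array(info["intrinsics"]);k=info["k1"]
    p=np.array([(u-K[0,2])/K[0,0],(v-K[1,2])/K[1,1]]);q=p.copy()
    for _ in range(30): q=p/(1+k*(q@q))
    return q
def px(name,dep,u,v,info=None):
    info=info or camera_info(name);q=ray(info,u,v)
    d=dep[int(v)-1:int(v)+2,int(u)-1:int(u)+2];d=np.median(d[d>0]) if (d>0).any() else 0
    return (np.array(info["world_from_camera"])@[q[0]*d,q[1]*d,d,1])[:3].round(1)
def onz(info,u,v,z):
    q=ray(info,u,v);T=np.array(info["world_from_camera"]);r=T[:3,:3]@[q[0],q[1],1];o=T[:3,3]
    return (o+r*(z-o[2])/r[2]).round(1)
def save(name,fn):
    info=camera_info(name);p,d=camera(name);cv2.imwrite(f"pics/{fn}.png",p[...,::-1]);np.savez(f"pics/{fn}.npz",d=d,p=p);return p,d,info
E
python3 - <<'E'
from h import *
for n in("scene","side"):
    p,d,i=save(n,n+"0");print(n,np.round(i["world_from_camera"],2).tolist(),i["k1"])
print(read_state(),grip_point_offset)
E
```

```text
scene [[0.54, -0.62, 0.56, -251.09], [-0.84, -0.4, 0.36, -526.84], [0.0, -0.67, -0.74, 1177.52], [0.0, 0.0, 0.0, 1.0]] -0.11046888518742462
side [[0.93, -0.21, 0.28, 253.77], [-0.35, -0.59, 0.72, -853.33], [0.01, -0.78, -0.63, 887.31], [0.0, 0.0, 0.0, 1.0]] -0.006628813848898842
{'clock': 0.1, 'joints': array([ 1.24037513e+00,  3.00418670e-01,  1.52150611e+00, -3.70761063e-05,
        1.32068415e+00, -6.66230294e-02]), 'qd': array([-0.00050495, -0.00148957, -0.00340917,  0.00038614,  0.00043545,
        0.0002424 ]), 'effort': array([ 8.53173078e-04, -5.32644475e+01, -3.53285444e+01,  7.09688198e-02,
        2.32526445e-02, -5.02803039e-05]), 'eef_pos': array([143.3626636 , 530.75165962, 204.94680077]), 'eef_rot': array([-3.14057624e+00, -3.18239102e-05,  2.87780366e+00]), 'wrist_force': array([ 0.03588394,  0.60456257, -0.1862345 ]), 'moment': array([ 0.04855347,  0.05715388, -0.01757008]), 'finger_force': 0.0, 'finger_gap': 94.2020889358578} 18.8
```

View pics/scene0.png

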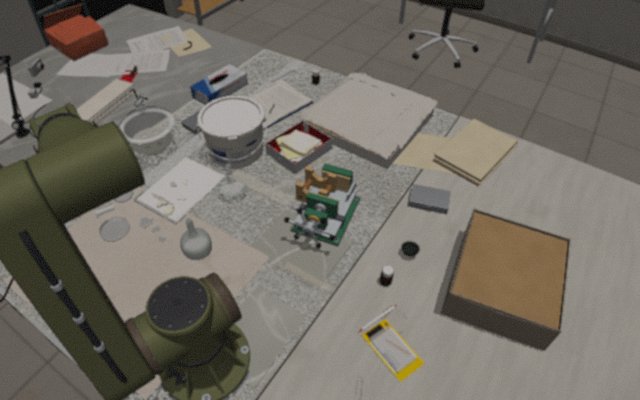

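View pics/side0.png

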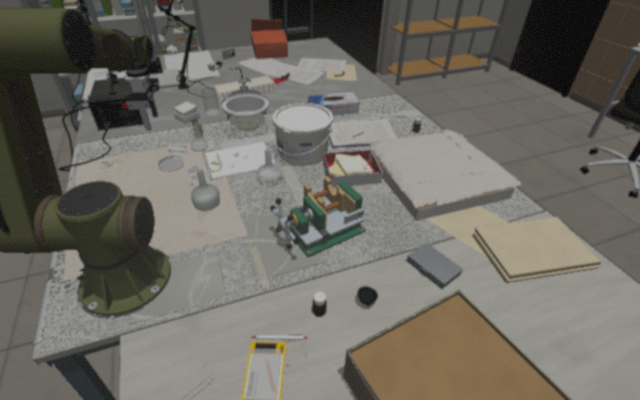

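The vise is at about (322,208) in scene and (325,215) in side. The flask is at scene (195,240), the vial at (387,275) and the cup at (410,249). Next I enlarge the vise.

Run:
```python
from h import *
a=np.load("pics/scene0.npz");b=np.load("pics/side0.npz")
A=cv2.resize(a["p"][155:255,275:375],(0,0),fx=4,fy=4,interpolation=3)
B=cv2.resize(b["p"][165:265,265:365],(0,0),fx=4,fy=4,interpolation=3)
cv2.imwrite("pics/crop0.png",np.hstack([A,B])[...,::-1])
for n,D,l in(("scene",a["d"],[(320,199),(338,168),(341,228),(325,189),(195,240),(387,275),(410,249)]),("side",b["d"],[(315,208),(348,190),(360,232),(327,185),(203,195),(319,300),(367,295)])):
    for u,v in l: print(n,u,v,px(n,D,u,v))
```

```text
scene 320 199 [565.2  -5.5 120.3]
scene 338 168 [709.3  16.1 127.8]
scene 341 228 [577.3 -79.7  12.9]
scene 325 189 [643.3  24.8  79.9]
scene 195 240 [254.9 251.2  66.1]
scene 387 275 [ 469.1 -298.9   55.6]
scene 410 249 [ 626.7 -306.     7.3]
side 315 208 [571.3 -27.  123.9]
side 348 190 [700.1  14.6 128.9]
side 360 232 [715.2 -66.1   9.9]
side 327 185 [658.5  90.3 105.4]
side 203 195 [260.9 235.8  60.1]
side 319 300 [ 478.7 -305.4   67. ]
side 367 295 [ 625.1 -297.8    9.8]
```

View pics/crop0.png

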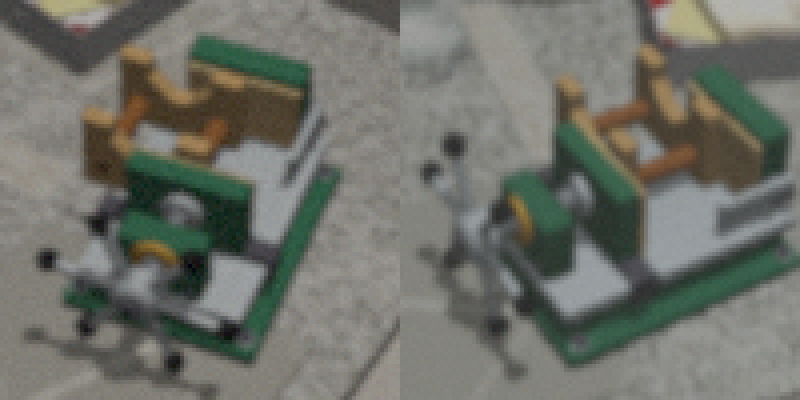

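```bash
cat >> h.py <<'E'
def cloud(info,d):
    v,u=np.nonzero(d>0);K=np.array(info["intrinsics"])
    xy=cv2.undistortPoints(np.stack([u,v],1).astype(float)[:,None],K,np.array([info["k1"],0,0,0.]))[:,0]
    z=d[v,u];P=np.stack([xy[:,0]*z,xy[:,1]*z,z],1);T=np.array(info["world_from_camera"])
    return P@T[:3,:3].T+T[:3,3],u,v
E
python3 - <<'E'
from h import *
for n in("scene","side"):
    a=np.load(f"pics/{n}0.npz");P,u,v=cloud(camera_info(n),a["d"]);c=a["p"][v,u].astype(int)
    g=(c[:,1]>c[:,0]+25)&(c[:,1]>c[:,2]+8)&(abs(P[:,0]-630)<170)&(abs(P[:,1])<170)
    for nm,m in(("top",g&(P[:,2]>116)&(P[:,2]<136)),("base",g&(P[:,2]<22))):
        Q=P[m][:,:2]
        if nm=="top":
            for s in(Q[Q[:,0]>640],Q[Q[:,0]<=640]):
                r=cv2.minAreaRect(s.astype(np.float32));print(n,nm,len(s),r)
                w=s-s.mean(0);e=np.linalg.svd(w,full_matrices=False)[2][0];print(np.degrees(np.arctan2(e[1],e[0])))
        else: print(n,nm,len(Q),cv2.minAreaRect(Q.astype(np.float32)))
E
```

```text
scene top 153 ((703.0335083007812, 14.824668884277344), (27.20671844482422, 96.77983856201172), 11.515384674072266)
-79.03201358308674
scene top 143 ((567.1054077148438, -10.300140380859375), (22.16689109802246, 97.33053588867188), 12.052061080932617)
-78.92599852730172
scene base 240 ((575.65673828125, -56.84718322753906), (128.78854370117188, 256.3755798339844), 63.017635345458984)
side top 137 ((705.2876586914062, 14.076892852783203), (26.505477905273438, 99.17700958251953), 9.56578540802002)
-79.54874222809565
side top 108 ((570.17041015625, -12.088367462158203), (15.776581764221191, 96.64663696289062), 10.087624549865723)
-79.88072927323228
side base 291 ((623.0209350585938, -74.98249053955078), (214.6614227294922, 23.675312042236328), 11.281391143798828)
```

Run:
```python
from h import *
i=camera_info("wrist");s=read_state();T=np.array(i["world_from_camera"]);print(T.round(2).tolist(),i["intrinsics"])
n="scene";a=np.load(f"pics/{n}0.npz");P,u,v=cloud(camera_info(n),a["d"])
A=np.array([143,531]);B=np.array([625,101])
for t in np.linspace(0,1,7):
    c=A+t*(B-A);m=np.hypot(*(P[:,:2]-c).T)<110;z=P[m,2];z=z[z<280];print(c,z.max().round() if len(z) else None)
for nm,(u0,v0) in dict(bucket=(232,105),top=(215,100)).items(): print(nm,px(n,a["d"],u0,v0))
```

```text
[[0.26, 0.94, 0.23, 76.51], [0.97, -0.25, -0.06, 549.81], [-0.0, 0.24, -0.97, 383.23], [0.0, 0.0, 0.0, 1.0]] [[312.51681466   0.         319.2559136 ]
 [  0.         312.51681466 195.2956165 ]
 [  0.           0.           1.        ]]
[143. 531.] 38.0
[223.33333333 459.33333333] 26.0
[303.66666667 387.66666667] 67.0
[384. 316.] 66.0
[464.33333333 244.33333333] 141.0
[544.66666667 172.66666667] 131.0
[625. 101.] 131.0
bucket [754.  507.3 163.6]
top [734.2 572.6 173.8]
```

```bash
python3 -m handwheel '0.3 -0.2 0.4 -0.3 0;0.6 -0.5 0.4 -0.7 0;0.6 -0.5 0.4 -0.7 0;0.6 -0.55 0.4 -0.7 0;0.6 -0.55 0.4 -0.7 0;0.6 -0.55 0.3 -0.7 0;0.6 -0.55 0 -0.7 0;0.6 -0.55 0 -0.7 0;0.6 -0.55 0 -0.7 0;0.6 -0.55 0 -0.7 0;0.6 -0.55 0 -0.7 0;0.6 -0.55 0 -0.7 0' && python3 -m handwheel '0.6 -0.55 0 -0.7 0.2;0.6 -0.55 0 -0.7 0.2;0.6 -0.55 0 -0.7 0.2;0.6 -0.55 0 -0.7 0.2;0.6 -0.55 0 -0.7 0.2;0.6 -0.55 0 -0.7 0.2;0.6 -0.55 0 -0.7 0.2;0.6 -0.55 0 -0.64 0.2;0.5 -0.4 0 0 0.2;0.4 -0.3 0 0 0.2;0 0 0 0 0.2'
python3 - <<'E'
from h import *
s=read_state();print(s["eef_pos"],s["eef_rot"],s["finger_gap"],s["wrist_force"])
p,d,i=save("wrist","w1")
cv2.imwrite("pics/w1b.png",cv2.resize(p,(800,500),interpolation=3)[...,::-1])
E
```

```text
clock: 1.1
eef_pos: [420.3, 283.6, 297.3]
eef_rot: [-3.141, -0.0, 2.177]
wrist_force: [0.7, 0.5, 0.5]
finger_gap: 94.1
finger_force: 0.0
clock: 2.02
eef_pos: [649.1, 78.4, 295.7]
eef_rot: [-3.139, 0.0, 1.693]
wrist_force: [-0.6, 0.4, -0.2]
finger_gap: 75.2
finger_force: 0.0
[649.08275353  78.36405498 295.66748614] [-3.13944135e+00  2.73443457e-04  1.69346047e+00] 75.2477622480833 [-0.59576744  0.36586095 -0.18098481]
```

View pics/w1b.png

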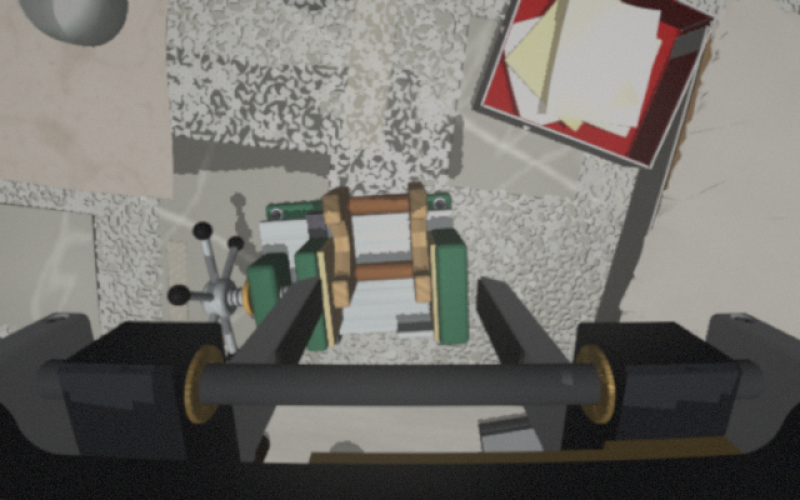

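The wrist view shows near cheek +y end at (334,192), far cheek at (418,190), fixed jaw top at (450,287), and wheel hub at (220,297), all in enlarged pixels at 1.25x.

Run:
```python
from h import *
i=camera_info("wrist");a=np.load("pics/w1.npz");d=a["d"]
for nm,(u,v,z) in dict(nearL=(324,190,126),nearR=(345,188,126),farL=(410,185,126),farR=(427,185,126),fjTL=(431,233,128),fjTR=(460,233,128),fjBL=(440,342,128),fjBR=(468,342,128),mjTL=(305,238,125),mjTR=(328,238,125),fjface=(427,233,128),ballTop=(203,230,0),ball2=(236,242,0),ball3=(179,295,0),hub=(220,297,0)).items():
    u/=1.25;v/=1.25;print(nm,onz(i,u,v,z) if z else '',px("wrist",d,u,v,i))
P,u,v=cloud(i,d);c=a["p"][v,u].astype(int)
g=(c[:,1]>c[:,0]+20)&(c[:,1]>c[:,2]+5)&(abs(P[:,0]-630)<170)&(abs(P[:,1])<120)&(P[:,2]>118)&(P[:,2]<136)
for s in (P[g&(P[:,0]>650)],P[g&(P[:,0]<620)&(P[:,0]>555)]): print(len(s),s.mean(0),cv2.minAreaRect(s[:,:2].astype(np.float32)))
```

```text
nearL [577.9 104.8 126. ] [555.1  88.5  -0.8]
nearR [596.3 108.9 126. ] [589.2 102.2  69.5]
farL [653.3 118.6 126. ] [654.6 115.5  91.7]
farR [668.3 120.5 126. ] [678.6 109.7  -2. ]
fjTL [677.8  78.2 128. ] [684.7  65.   64.2]
fjTR [703.9  81.5 128. ] [727.8  55.9  -1.9]
fjBL [702.2 -28.6 128. ] [703.  -30.9 123.4]
fjBR [729.4 -25.3 128. ] [ 7.626e+02 -9.040e+01 -7.000e-01]
mjTL [563.7  58.6 125. ] [547.1  38.8  49.1]
mjTR [584.8  61.2 125. ] [574.5  44.7  59.6]
fjface [674.2  77.8 128. ] [678.3  69.1  86.1]
ballTop  [460.2  49.8 108. ]
ball2  [465.3  21.5  39.2]
ball3  [468.2   6.3 167.1]
hub  [478.4 -17.1 109.7]
1767 [706.25915953  22.84396153 127.12562909] ((707.1190795898438, 20.12848663330078), (27.185199737548828, 100.70343017578125), 10.96854305267334)
600 [ 5.72892757e+02 -2.63683979e-01  1.23502793e+02] ((572.6683959960938, -5.856285095214844), (20.001501083374023, 101.75230407714844), 11.161290168762207)
```

```bash
python3 -m handwheel '0 0 0 0.7 0.35;0 0 0 0 0.35;0 0 0 0 0.35;0 0 0 0 0.35'
python3 - <<'E'
from h import *
p,d,i=save("wrist","w2");P,u,v=cloud(i,d);c=p[v,u].astype(int)
th=np.radians(11);ex=np.array([np.cos(th),np.sin(th)]);ey=np.array([-ex[1],ex[0]])
g=(c[:,1]>c[:,0]+20)&(c[:,1]>c[:,2]+5)&(abs(P[:,0]-630)<170)&(abs(P[:,1])<120)&(P[:,2]>118)&(P[:,2]<136)
for s in (P[g&(P[:,0]>650)],P[g&(P[:,0]<620)&(P[:,0]>555)]):
    q=s[:,:2];print(len(s),cv2.minAreaRect(q.astype(np.float32)),np.percentile(q@ex,[2,50,98]),np.percentile(q@ey,[1,99]))
w=(c[:,0]>c[:,2]+30)&(abs(P[:,0]-630)<90)&(abs(P[:,1]-60)<120)&(P[:,2]>112)&(P[:,2]<132)
s=P[w];h=np.histogram(s[:,:2]@ex,bins=np.arange(560,690,4));print(list(zip(h[1].astype(int),h[0])))
for lo,hi in((570,615),(640,672)):
    m=s[((s[:,:2]@ex)>lo)&((s[:,:2]@ex)<hi)];print(np.percentile(m[:,:2]@ey,[1,99]))
cv2.imwrite("pics/w2b.png",cv2.resize(p,(800,500),interpolation=3)[...,::-1])
E
```

```text
clock: 2.4
eef_pos: [647.0, 81.6, 297.7]
eef_rot: [3.141, -0.0, 1.756]
wrist_force: [0.3, 0.7, 0.5]
finger_gap: 61.5
finger_force: 0.0
1714 ((708.0985717773438, 18.79962158203125), (27.41378402709961, 100.38135528564453), 11.005812644958496) [685.61785522 698.07140671 710.95464695] [-165.38088738  -67.38188662]
472 ((568.0885009765625, 20.290430068969727), (19.788196563720703, 45.02541732788086), 8.953934669494629) [552.384157   560.84052712 571.17986822] [-108.04021342  -66.31330627]
[(np.int64(560), np.int64(0)), (np.int64(564), np.int64(0)), (np.int64(568), np.int64(0)), (np.int64(572), np.int64(64)), (np.int64(576), np.int64(57)), (np.int64(580), np.int64(0)), (np.int64(584), np.int64(58)), (np.int64(588), np.int64(94)), (np.int64(592), np.int64(148)), (np.int64(596), np.int64(140)), (np.int64(600), np.int64(0)), (np.int64(604), np.int64(0)), (np.int64(608), np.int64(0)), (np.int64(612), np.int64(0)), (np.int64(616), np.int64(0)), (np.int64(620), np.int64(0)), (np.int64(624), np.int64(0)), (np.int64(628), np.int64(0)), (np.int64(632), np.int64(0)), (np.int64(636), np.int64(0)), (np.int64(640), np.int64(0)), (np.int64(644), np.int64(0)), (np.int64(648), np.int64(0)), (np.int64(652), np.int64(0)), (np.int64(656), np.int64(0)), (np.int64(660), np.int64(41)), (np.int64(664), np.int64(133)), (np.int64(668), np.int64(157)), (np.int64(672), np.int64(154)), (np.int64(676), np.int64(82)), (np.int64(680), np.int64(254)), (np.int64(684), np.int64(3))]
[-163.09353023  -14.4109702 ]
[-120.92597406  -14.82783131]
```

View pics/w2b.png

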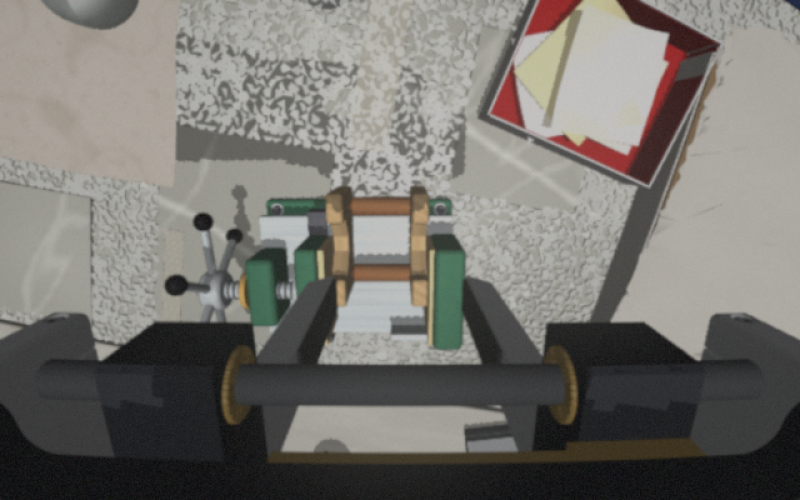

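```bash
python3 -m handwheel '-0.38 0.66 0 0.08 0.31;-0.38 0.66 0 0 0.31;0 0 -0.8 0 0.31;0 0 -0.9 0 0.31;0 0 -0.9 0 0.31;0 0 -0.9 0 0.31;0 0 -0.9 0 0.31;0 0 -0.8 0 0.31;0 0 -0.45 0 0.31;0 0 0 0 0.31;0 0 0 0 0.31'
python3 - <<'E'
from h import *
s=read_state();p=s["eef_pos"][:2];th=np.radians(11);ex=np.array([np.cos(th),np.sin(th)]);ey=np.array([-ex[1],ex[0]])
print(p@ex-589.6,p@ey+116.4,s["eef_pos"])
p,d,i=save("wrist","w3")
cv2.imwrite("pics/w3b.png",cv2.resize(p,(800,500),interpolation=3)[...,::-1])
E
```

```text
clock: 3.37
eef_pos: [616.8, 133.9, 71.6]
eef_rot: [-3.141, -0.0, 1.764]
wrist_force: [0.0, 0.2, 0.1]
finger_gap: 64.7
finger_force: 0.0
41.43756764428497 130.18132564036424 [616.81402928 133.9357682   71.57437246]
```

View pics/w3b.png

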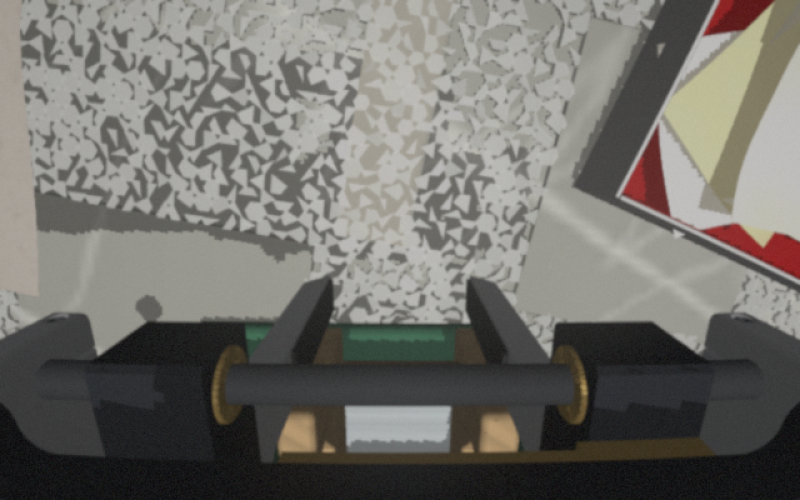

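The fingers (315,330 and 485,330) line up with the two cheeks. I push now.

```bash
python3 -m handwheel '0.03 -0.17 0 0 0.31;0.03 -0.15 0 0 0.31;0.03 -0.15 0 0 0.31;0.03 -0.15 0 0 0.31;0.03 -0.15 0 0 0.31;0.03 -0.15 0 0 0.31;0.03 -0.15 0 0 0.31' && python3 -m handwheel '0.03 -0.15 0 0 0.31;0.03 -0.15 0 0 0.31;0.02 -0.12 0 0 0.31;0.02 -0.08 0 0 0.31'
cat > st.py <<'E'
from h import *
s=read_state();p=s["eef_pos"][:2];th=np.radians(11);ex=np.array([np.cos(th),np.sin(th)]);ey=np.array([-ex[1],ex[0]])
f=s["wrist_force"];print("vise x,y,z",p@ex-589.6,p@ey+116.4,s["eef_pos"][2],"F",f[:2]@ex,f[:2]@ey,f[2],"M",s["moment"],"t",s["clock"])
E
python3 st.py
```

```text
clock: 4.0
eef_pos: [626.0, 91.1, 72.9]
eef_rot: [3.139, -0.001, 1.764]
wrist_force: [-1.6, 7.3, 5.1]
finger_gap: 64.9
finger_force: 3.8
clock: 4.33
eef_pos: [630.0, 70.9, 73.0]
eef_rot: [3.139, -0.001, 1.764]
wrist_force: [-1.7, 7.7, 6.3]
finger_gap: 65.1
finger_force: 3.8
vise x,y,z 42.39969842238088 65.77754801146543 72.95812878006565 F -0.2432387932277428 7.867374596763842 6.260125167022451 M [ 1.05146215  0.33723974 -0.01744595] t 4.3333
```

Sliding at ~8 N. I continue in small steps until the stop is felt.

```bash
for i in 1; do python3 -m handwheel '0.01 -0.04 0 0 0.31;0 0 0 0 0.31'; python3 -m handwheel '0.01 -0.04 0 0 0.31;0 0 0 0 0.31';python3 st.py; done
```

```text
clock: 4.5
eef_pos: [630.5, 69.2, 72.9]
eef_rot: [3.139, -0.001, 1.764]
wrist_force: [0.6, 3.5, 2.3]
finger_gap: 65.1
finger_force: 1.8
clock: 4.67
eef_pos: [630.8, 67.9, 72.8]
eef_rot: [3.14, -0.001, 1.764]
wrist_force: [-0.6, 5.6, 5.8]
finger_gap: 64.9
finger_force: 2.9
vise x,y,z 42.544135700374 62.712036744250454 72.78597603857051 F 0.4355061297724502 5.5871605033805425 5.825561398443547 M [0.79269244 0.1792513  0.04560313] t 4.6667
```

```bash
python3 -m handwheel '0.01 -0.04 0 0 0.31;0 0 0 0 0.31'; python3 -m handwheel '0.01 -0.04 0 0 0.31;0 0 0 0 0.31';python3 st.py
```

```text
clock: 4.83
eef_pos: [630.7, 67.9, 72.8]
eef_rot: [3.14, -0.003, 1.765]
wrist_force: [-6.9, 15.6, 8.1]
finger_gap: 65.0
finger_force: 8.1
clock: 5.0
eef_pos: [630.6, 67.8, 72.9]
eef_rot: [3.141, -0.005, 1.766]
wrist_force: [-10.1, 24.1, 11.0]
finger_gap: 64.7
finger_force: 13.3
vise x,y,z 42.383549528126764 62.57707314779491 72.88822301957599 F -5.326875691490156 25.576646823214826 10.973497751309353 M [3.6749822  1.24701247 0.2048689 ] t 5.0
```

```bash
python3 -m handwheel '-0.03 0.15 0 0 0.31;-0.04 0.2 0 0 0.31;0 0 0.5 0 0.31;0 0 0.9 0 0.31;0 0 0.9 0 1;0 0 0.9 0 1;0 0 0.8 0 1;-0.4 -0.08 0 0 1;-0.8 -0.15 0 0 1;-0.9 -0.18 0 0 1;-0.9 -0.18 0 0 1;-0.9 -0.18 0 0 1' && python3 -m handwheel '-0.5 -0.1 0 0 1;0 0 0 0 1;0 0 0 0 1;0 0 0 0 1'; python3 st.py
python3 - <<'E'
from h import *
p,d,i=save("wrist","w4")
cv2.imwrite("pics/w4b.png",cv2.resize(p,(800,500),interpolation=3)[...,::-1])
E
```

```text
clock: 6.0
eef_pos: [470.4, 47.2, 231.3]
eef_rot: [3.141, 0.0, 1.764]
wrist_force: [1.2, -0.6, 0.9]
finger_gap: 14.9
finger_force: 0.0
clock: 6.33
eef_pos: [452.9, 43.7, 231.8]
eef_rot: [3.141, 0.0, 1.764]
wrist_force: [0.3, -0.7, -0.3]
finger_gap: 0.3
finger_force: 0.0
vise x,y,z -136.70130410743315 72.84371801319537 231.8097873758253 F 0.1393666758664083 -0.7499160381563859 -0.26891482134504013 M [-0.08201715  0.01675994  0.03159739] t 6.3333
```

View pics/w4b.png

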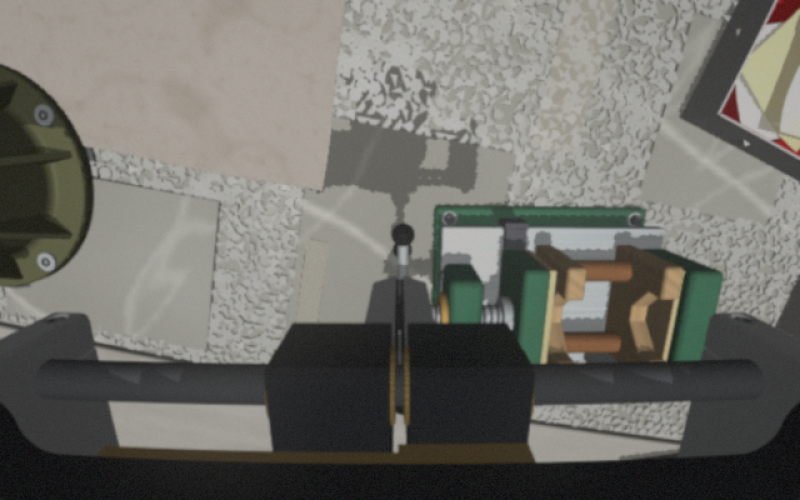

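The cradle is in, flush with the jaws. A ball at (402,235) is in the fingers' plane.

Run:
```python
from h import *
th=np.radians(11);ex=np.array([np.cos(th),np.sin(th)]);ey=np.array([-ex[1],ex[0]])
a=np.load("pics/w4.npz");i=camera_info("wrist")
for u,v in((402,235),(402,232)):
    p=px("wrist",a["d"],u/1.25,v/1.25,i);print(p[:2]@ex-589.6,p[:2]@ey+116.4,p[2])
p,d,i=save("scene","s2");P,u,v=cloud(i,d);X=P[:,:2]@ex-589.6;Y=P[:,:2]@ey+116.4
m=(abs(X+134)<22)&(abs(Y)<95)&(P[:,2]>20)&(P[:,2]<185)&(p[v,u].max(1)<60)
for y,z,x in sorted(zip(Y[m].round(),P[m,2].round(),X[m].round())): print((y,z,x),end=" ")
```

```text
-133.56079607616095 75.83838656425124 108.6
-133.53366715971163 78.07428996598672 107.7
(np.float64(-83.0), np.float64(87.0), np.float64(-139.0)) (np.float64(-82.0), np.float64(85.0), np.float64(-135.0)) (np.float64(-80.0), np.float64(81.0), np.float64(-139.0)) (np.float64(-80.0), np.float64(83.0), np.float64(-146.0)) (np.float64(-80.0), np.float64(86.0), np.float64(-139.0)) (np.float64(-79.0), np.float64(87.0), np.float64(-137.0)) (np.float64(-79.0), np.float64(90.0), np.float64(-135.0)) (np.float64(-78.0), np.float64(83.0), np.float64(-142.0)) (np.float64(-78.0), np.float64(86.0), np.float64(-141.0)) (np.float64(-78.0), np.float64(91.0), np.float64(-141.0)) (np.float64(-76.0), np.float64(79.0), np.float64(-144.0)) (np.float64(-76.0), np.float64(85.0), np.float64(-145.0)) (np.float64(-76.0), np.float64(89.0), np.float64(-136.0)) (np.float64(-75.0), np.float64(86.0), np.float64(-142.0)) (np.float64(-74.0), np.float64(89.0), np.float64(-140.0)) (np.float64(-73.0), np.float64(80.0), np.float64(-145.0)) (np.float64(-73.0), np.float64(84.0), np.float64(-145.0)) (np.float64(-73.0), np.flo
[... 4323 characters left out ...]
.0)) (np.float64(69.0), np.float64(111.0), np.float64(-142.0)) (np.float64(70.0), np.float64(107.0), np.float64(-147.0)) (np.float64(71.0), np.float64(102.0), np.float64(-139.0)) (np.float64(73.0), np.float64(104.0), np.float64(-142.0)) (np.float64(73.0), np.float64(105.0), np.float64(-134.0)) (np.float64(73.0), np.float64(107.0), np.float64(-140.0)) (np.float64(74.0), np.float64(109.0), np.float64(-138.0)) (np.float64(75.0), np.float64(102.0), np.float64(-145.0)) (np.float64(75.0), np.float64(105.0), np.float64(-144.0)) (np.float64(75.0), np.float64(111.0), np.float64(-144.0)) (np.float64(78.0), np.float64(106.0), np.float64(-145.0)) (np.float64(79.0), np.float64(106.0), np.float64(-142.0))
```

```bash
python3 -m handwheel '0.18 -0.42 0 0 1;0 0 -0.5 0 1;0 0 -0.8 0 1;0 0 -0.7 0 1;0 0 -0.37 0 1;0 0 0 0 1' && python3 st.py && python3 -m handwheel '0.03 -0.15 0 0 1;0.03 -0.15 0 0 1;0.03 -0.15 0 0 1;0.03 -0.15 0 0 1;0.03 -0.15 0 0 1;0.03 -0.15 0 0 1' && python3 st.py && python3 -m handwheel '0.03 -0.15 0 0 1;0.03 -0.15 0 0 1;0.03 -0.15 0 0 1;0.03 -0.15 0 0 1;0.03 -0.15 0 0 1;0.02 -0.1 0 0 1'; python3 st.py
```

```text
clock: 6.93
eef_pos: [458.3, 27.0, 133.3]
eef_rot: [-3.136, -0.001, 1.764]
wrist_force: [0.6, 0.0, 0.5]
finger_gap: 0.6
finger_force: 0.0
vise x,y,z -134.54708095340504 55.469760439787535 133.3184898871325 F 0.604398082815837 -0.08485878077646485 0.46289155897001455 M [-0.01951711  0.05311546 -0.03260581] t 6.9333
clock: 7.43
eef_pos: [467.7, -9.5, 138.4]
eef_rot: [3.139, 0.0, 1.764]
wrist_force: [-0.3, 4.4, 3.3]
finger_gap: 0.4
finger_force: 2.2
vise x,y,z -132.27717481890284 17.8447687756764 138.4445366178671 F 0.531947977191152 4.429468187332294 3.293432537173264 M [ 0.58999555  0.1432705  -0.00977989] t 7.4333
clock: 7.93
eef_pos: [473.3, -43.3, 136.3]
eef_rot: [-3.141, -0.001, 1.764]
wrist_force: [-0.4, 6.2, -1.2]
finger_gap: 0.6
finger_force: 2.6
vise x,y,z -133.22258912573977 -16.43260169412551 136.33422684057055 F 0.8437895834068945 6.199482716354875 -1.219348098872106 M [1.31714192 0.05390379 0.01370381] t 7.9333
```

```bash
python3 -m handwheel '-0.02 0.1 0 0 1;0 0 0.6 0 1;0 0 0.75 0 1;-0.18 0.93 0 0 1;-0.17 0.9 0 0 1;0 0 -0.6 0 1;0 0 -0.75 0 1;0 0 0 0 1' && python3 st.py && python3 -m handwheel '0.03 -0.15 0 0 1;0.03 -0.15 0 0 1;0.03 -0.15 0 0 1;0.03 -0.15 0 0 1;0.03 -0.15 0 0 1;0.03 -0.15 0 0 1' && python3 st.py && python3 -m handwheel '0.03 -0.16 0 0 1;0.03 -0.16 0 0 1;0.03 -0.16 0 0 1;0.03 -0.16 0 0 1;0.03 -0.16 0 0 1;0.03 -0.16 0 0 1;0.02 -0.1 0 0 1'; python3 st.py
```

```text
clock: 8.6
eef_pos: [456.3, 34.4, 132.6]
eef_rot: [-3.135, -0.001, 1.765]
wrist_force: [0.1, 0.3, -1.7]
finger_gap: 0.5
finger_force: 0.0
vise x,y,z -135.11310728762265 63.10762822711095 132.6424032655547 F 0.1301556989277802 0.28650247147343333 -1.7435961151173471 M [-0.08540503  0.07674091  0.02901875] t 8.6
clock: 9.1
eef_pos: [467.2, -2.6, 139.0]
eef_rot: [3.138, 0.0, 1.763]
wrist_force: [-0.2, 5.6, 4.4]
finger_gap: 0.5
finger_force: 2.5
vise x,y,z -131.49604351609503 24.656880616102143 139.0292864335661 F 0.8492018493016493 5.518440667286856 4.397908209102657 M [ 0.76800398 -0.01603552  0.00958115] t 9.1
clock: 9.68
eef_pos: [473.0, -44.8, 136.3]
eef_rot: [-3.139, -0.001, 1.764]
wrist_force: [-3.4, 6.5, -1.6]
finger_gap: 0.2
finger_force: 2.8
vise x,y,z -133.8042245771279 -17.842926408155364 136.31623718019728 F -2.1178336676218454 7.079433731403447 -1.5957426887572232 M [ 1.08432719  0.79344259 -0.01832973] t 9.6833
```

```bash
python3 -m handwheel '-0.02 0.1 0 0 1;0 0 0.6 0 1;0 0 0.75 0 1;-0.1 0.95 0 0 1;-0.1 0.93 0 0 1;0 0 -0.6 0 1;0 0 -0.75 0 1;0 0 0 0 1' && python3 st.py && python3 -m handwheel '0.03 -0.15 0 0 1;0.03 -0.15 0 0 1;0.03 -0.15 0 0 1;0.03 -0.15 0 0 1;0.03 -0.15 0 0 1;0.03 -0.15 0 0 1' && python3 st.py && python3 -m handwheel '0.03 -0.15 0 0 1;0.03 -0.15 0 0 1;0.03 -0.15 0 0 1'; python3 st.py; python3 -m handwheel '0.03 -0.15 0 0 1;0.03 -0.15 0 0 1;0.02 -0.1 0 0 1'; python3 st.py
```

```text
clock: 10.35
eef_pos: [462.9, 35.2, 132.8]
eef_rot: [-3.135, -0.001, 1.765]
wrist_force: [-0.9, -0.2, -0.9]
finger_gap: 0.5
finger_force: 0.0
vise x,y,z -128.51533232400698 62.59679489175217 132.84219329602408 F -0.9307998366245396 0.0024608150239090482 -0.9095677983385784 M [-0.05910264  0.04436825  0.02778244] t 10.35
clock: 10.85
eef_pos: [473.4, -1.9, 139.0]
eef_rot: [3.138, 0.0, 1.763]
wrist_force: [-0.4, 4.5, 4.1]
finger_gap: 0.5
finger_force: 2.5
vise x,y,z -125.28833842746923 24.21070157015717 138.958641434058 F 0.4977051911041425 4.47689032887186 4.138855878043138 M [ 0.70751164  0.22804763 -0.0205885 ] t 10.85
clock: 11.1
eef_pos: [476.5, -19.9, 137.9]
eef_rot: [3.14, 0.0, 1.764]
wrist_force: [-0.7, 5.2, 3.8]
finger_gap: 0.6
finger_force: 2.3
vise x,y,z -125.63037140397768 5.945015145946314 137.94060596182823 F 0.2618004767318856 5.229816781089373 3.7849779702428057 M [ 0.72146953  0.07591066 -0.02177101] t 11.1
clock: 11.35
eef_pos: [478.7, -35.3, 136.3]
eef_rot: [-3.14, -0.002, 1.764]
wrist_force: [0.1, 7.8, -3.9]
finger_gap: 0.6
finger_force: 4.3
vise x,y,z -126.46846217302033 -9.582268896849712 136.34344791431002 F 1.5646048030074353 7.607214428010912 -3.856130652699033 M [ 1.79028289  0.16306522 -0.01819649] t 11.35
```

```bash
python3 -m handwheel '0.02 -0.12 0 0 1;0.02 -0.08 0 0 1;0 0 0 0 1';python3 st.py; python3 -m handwheel '-0.02 0.1 0 0 1;0 0 0.6 0 1;0 0 0.75 0 1;-0.16 0.95 0 0 1;-0.16 0.93 0 0 1;0 0 -0.6 0 1;0 0 -0.75 0 1;0 0 0 0 1' && python3 st.py && python3 -m handwheel '0.03 -0.15 0 0 1;0.03 -0.15 0 0 1;0.03 -0.15 0 0 1;0.03 -0.15 0 0 1;0.03 -0.15 0 0 1;0 0 0 0 1' && python3 st.py && python3 -m handwheel '0.02 -0.1 0 0 1;0.02 -0.1 0 0 1;0 0 0 0 1'; python3 st.py
```

```text
clock: 11.6
eef_pos: [480.4, -43.6, 136.5]
eef_rot: [-3.141, -0.001, 1.764]
wrist_force: [-1.3, 4.4, 0.2]
finger_gap: 0.6
finger_force: 2.6
vise x,y,z -126.35654343247029 -18.01096413963907 136.45132510577562 F -0.4567391781186135 4.583063435504873 0.20952852085344414 M [0.81420762 0.28422122 0.00166081] t 11.6
clock: 12.27
eef_pos: [464.8, 36.3, 132.7]
eef_rot: [-3.135, -0.001, 1.765]
wrist_force: [-0.3, 0.3, -1.2]
finger_gap: 0.3
finger_force: 0.0
vise x,y,z -126.37754120281244 63.29167338849332 132.74829835987626 F -0.2645924732010034 0.38525013509764433 -1.2284928251268366 M [-0.04070334  0.02672612  0.00322215] t 12.2667
clock: 12.77
eef_pos: [474.2, 4.8, 138.7]
eef_rot: [3.139, 0.0, 1.763]
wrist_force: [-0.3, 0.4, 0.7]
finger_gap: 0.4
finger_force: 0.4
vise x,y,z -123.218242625438 30.645408060426618 138.6910126301215 F -0.22264318784099646 0.47320598171550493 0.7135337070077692 M [0.07705511 0.05531054 0.01119156] t 12.7667
clock: 13.02
eef_pos: [475.2, -2.6, 137.8]
eef_rot: [3.14, 0.0, 1.763]
wrist_force: [0.5, 1.7, 1.0]
finger_gap: 0.5
finger_force: 0.7
vise x,y,z -123.60442848555994 23.187436535164053 137.82539155203727 F 0.8111616283862684 1.5511721415973119 0.9918490515614162 M [0.20775001 0.17045928 0.01562511] t 13.0167
```

```bash
python3 -m handwheel '0.02 -0.1 0 0 1;0.02 -0.1 0 0 1;0.02 -0.1 0 0 1'; python3 st.py;python3 -m handwheel '0.02 -0.1 0 0 1;0.02 -0.1 0 0 1'; python3 st.py; python3 -m handwheel '0.01 -0.05 0 0 1;0.01 -0.05 0 0 1'; python3 st.py
```

```text
clock: 13.27
eef_pos: [477.3, -14.0, 137.4]
eef_rot: [3.141, 0.0, 1.764]
wrist_force: [-1.0, 5.1, 4.6]
finger_gap: 0.4
finger_force: 2.4
vise x,y,z -123.73435033293583 11.557112465354834 137.37558951074075 F 0.0374274906867586 5.195611927537304 4.620662271630644 M [0.7116289  0.22632685 0.02774152] t 13.2667
clock: 13.43
eef_pos: [478.9, -22.1, 137.0]
eef_rot: [3.141, -0.0, 1.764]
wrist_force: [0.2, 8.1, 2.0]
finger_gap: 0.5
finger_force: 3.6
vise x,y,z -123.71760482856666 3.3502066269683866 137.032276981906 F 1.700156995644274 7.8840073968817554 1.9671169550902707 M [1.45370852e+00 4.65035217e-02 1.16321564e-03] t 13.4333
clock: 13.6
eef_pos: [479.4, -25.5, 136.5]
eef_rot: [3.142, -0.002, 1.764]
wrist_force: [0.6, 11.9, 0.8]
finger_gap: 0.2
finger_force: 4.7
vise x,y,z -123.86268982520244 -0.0757690812264542 136.52386715399155 F 2.871056268640246 11.520423889146596 0.8232532321031149 M [ 2.22875823 -0.01624511  0.01790282] t 13.6
```

```bash
python3 -m handwheel '0 0 0 0 1'; python3 -m handwheel '0 -0.02 0 0 1'; python3 st.py
```

```text
clock: 13.68
eef_pos: [479.4, -25.6, 136.5]
eef_rot: [-3.141, -0.002, 1.764]
wrist_force: [-0.9, 9.1, 0.9]
finger_gap: 0.2
finger_force: 3.6
clock: 13.77
eef_pos: [479.4, -26.1, 136.5]
eef_rot: [-3.142, -0.002, 1.764]
wrist_force: [-0.2, 10.7, -0.2]
finger_gap: 0.5
finger_force: 4.9
vise x,y,z -124.01284907891409 -0.6435374315414464 136.46124580638923 F 1.8331836978528109 10.519614893121311 -0.22881487752112772 M [ 2.07290194  0.13002062 -0.00657963] t 13.7667
```

Firm at about 0.5 N m. I back off, lift clear and look.

```bash
python3 -m handwheel '-0.02 0.1 0 0 1;-0.03 0.15 0 0 1;0 0 0.6 0 1;0 0 0.8 0 1;0 0 0.9 0 1;0 0 0.9 0 1;0.2 0.6 0.5 0 1;0.6 0.6 0 0 1;0.8 0.3 0 0 1;0.6 0.1 0 0 1;0 0 0 0 1;0 0 0 0 1'; python3 st.py
python3 - <<'E'
from h import *
p,d,i=save("wrist","w5")
th=np.radians(11);ex=np.array([np.cos(th),np.sin(th)]);ey=np.array([-ex[1],ex[0]])
a,b,j=save("scene","s5")
A=cv2.resize(a[155:255,275:375],(0,0),fx=3,fy=3,interpolation=3)
cv2.imwrite("pics/w5b.png",np.hstack([p[60:360,80:580],A])[...,::-1])
P,u,v=cloud(i,d);c=p[v,u].astype(int);X=P[:,:2]@ex-589.6;Y=P[:,:2]@ey+116.4
w=(c[:,0]>c[:,2]+30)&(abs(Y)<75)&(P[:,2]>110)&(P[:,2]<132)&(abs(X-30)<75)
h=np.histogram(X[w],bins=np.arange(-12,104,4));print(list(zip(h[1].tolist(),h[0].tolist())))
for lo,hi in((-3,14),(70,88)): m=w&(X>lo)&(X<hi);print(np.percentile(Y[m],[1,99]) if m.any() else None)
E
```

```text
clock: 14.77
eef_pos: [565.6, 47.5, 283.6]
eef_rot: [-3.14, 0.0, 1.765]
wrist_force: [0.0, 0.1, 1.1]
finger_gap: 0.4
finger_force: 0.0
vise x,y,z -25.304193705194734 55.139851379830866 283.58863536991 F 0.029293841066955234 0.06364373595349479 1.0689510351132245 M [-0.07928596  0.08143142  0.04213491] t 14.7667
[(-12, 0), (-8, 110), (-4, 117), (0, 91), (4, 80), (8, 112), (12, 40), (16, 0), (20, 0), (24, 0), (28, 0), (32, 0), (36, 0), (40, 0), (44, 0), (48, 0), (52, 0), (56, 0), (60, 0), (64, 0), (68, 0), (72, 49), (76, 115), (80, 128), (84, 135), (88, 154), (92, 136), (96, 0)]
[-33.2439656   53.13548984]
[-46.60149159  53.31534614]
```

View pics/w5b.png

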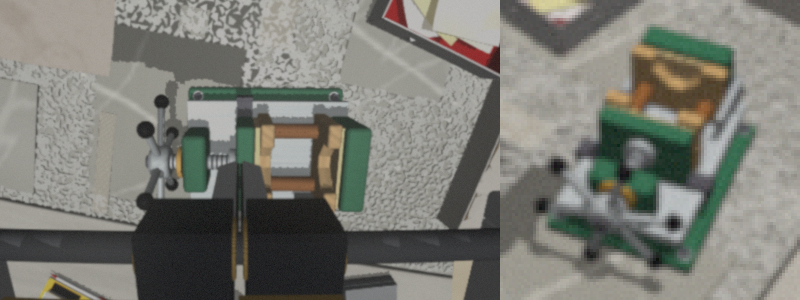

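The picture shows both cheeks clamped between the jaws, with their +y ends (260,125 and 330,125) level at the home position. The arm is clear of everything.

```bash
python3 -c "
from cell import *
print(sign_off())"
```

```text
the job is handed in; nothing more can be done
None
```

The cradle is home against the side stop and clamped: I closed the wheel to about 0.5 N m (firm is 0.4 to 0.7), moved the arm clear, and handed the job in at about 15 s without going near the flask, vial or cup.

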